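# Load the counter scale with two slotted check weights from their captive stand

## Robot

A 6-joint arm with a two-finger parallel gripper is mounted at the origin on a cart in front of the work surface, level with it; the furniture and walls round the work are solid. World frame = base frame: x ahead of the robot, y to its left, z up, the work surface at z = 0. Lengths are in m, angles in rad, forces in N, time in s.
With the tool pointing down it reaches from about 0.35 to 0.975 m from the base axis. Payload 4.9 kg.
Tool frame: the origin (TCP) lies on the front face of the gripper's body, between the roots of the fingers; the fingertips stand 73 mm ahead of it and the grasp point (between the pads) lies 54 mm ahead of it (tip_extent is the distance from the TCP to the fingertips, in m); y points along the fingers, x is the direction in which the jaws open and shut, and the axes are right-handed (so a half turn about y gives the same grasp; the last joint's range is limited). The gripper opens to 85 mm and grips with 20 to 120 N. Pads are 22 mm wide; open, the fingers measure 114 mm over their backs; the gripper's body (76 mm by 85 mm) begins 54 mm behind the grasp point. The pads swing forward as they close: fully open they stand 13 mm farther back than shut.
Start: joints at [-1.392, 0.053, 1.613, -0, 1.476, -0.119], TCP at [0.183, -0.597, 0.304] pointing down, gripper open.
Joint ranges: [-3.01, 3.01], [-1.01, 2.22], [0.06, 2.58], [-1.02, 4.17], [0.09, 2.62], [-3.14, 3.14]. Speed limits (rad/s): [2.57, 2.57, 3.14, 3.14, 3.14, 3.14].

## Interface

Orientations are given as a unit quaternion [w, x, y, z].
In Python, from plant import state, grab_frame, camera_info, job_done, tip_extent gives the robot as it stands.
- The arm moves only by the tool carry_out, never from a script. Its argument "rows" is a list that holds one entry, the list of rows, each a list of 7 numbers: the turn, a rotation vector about the world's x, y, z as a fraction of full scale, then the shift along the world's x, y, z as a fraction of full scale, then the finger opening in mm, from 0 to 85.4. A call has 1 to 5 rows; each row shifts and turns the commanded pose from where the row before left it; what a row does not reach is not made up. Full scale, the value 1, is 40 mm for a shift and 4 degrees for a turn. A row lasts 1/10 s, in which the tool goes at most 50 mm and 8.59 degrees, less where a joint would pass 70% of its speed; a pose out of reach is approached as far as the arm can. A call with a number of a shift or a turn outside -1 to 1 is refused whole. A call with a gripper value outside its range is refused whole. The fingers move at their own pace and stop on an object; the grip force is fixed at half the most. Time passes only in rows, so rows that do not move let the fingers close. It gives the time, the measured TCP pose, the force and the opening at its end, in the units of the state.
- state(): the state, without advancing time (a new reading comes with each control period).
- grab_frame(name): name is "scene" or "top"; returns the picture (480x640x3 uint8, blue, green, red); there is no depth.
- camera_info(name): a dict with "intrinsics" (3x3 intrinsics, pixels), "xyz" and "rotation" of the camera in the world. Camera axes: x right, y down, z forward; pixel columns grow to the right and rows downward; lengths in m; the calibration is good to about 2 mm. A picture is of the moment at which its call begins. camera_info takes no time and is no camera call.
- job_done(): hands the job in, once; it reports no verdict.
The state is a dict: "time": time; "joint_pos": joint angles; "joint_vel": joint speeds; "joint_efforts": joint torques, N m; "tool_pos": TCP position; "tool_rot": TCP orientation; "contact_force": force on the tool from outside, world axes, zero at the start; "ft_torque": the same for the moment, N m; "gripper_width": opening from 0.0 (shut) to 1.0 (fully open).
Only numpy, scipy, OpenCV 4.12 (cv2) and the standard library are available. Lean on these libraries where they do the work, as an engineer would, in place of code of your own. Each camera call takes 0.05 s, during which the arm holds its last target.

## Task

Load the counter scale with 300 g for its daily check: take the small (100 g) and then the middle (200 g) slotted weight off their stand, one at a time, by sliding each out sideways through its own slot from under the fixed head of the post, and set both gently down flat, side by side, on the scale's platter. Leave the large weight on the stand and do not disturb the other things on the counter.

Things in the scene. Friction and masses are not known exactly. Their poses are not given: they have to be found in the camera images.
- weight_stand: The weight stand, fixed: a round dark steel base 86 mm in diameter and 12 mm high, its origin at the centre of the underside on the counter, z up; an upright steel post 6 mm in diameter rises from its centre. On the base lie three brass slotted weights threaded on the post, large, middle and small from the bottom up, their slots pointing different ways.
- post_head (a point): Point on the post's axis at the underside of its fixed head (64 mm above the counter). The head is a steel button 16 mm in diameter and 8 mm high, wider than the weights' slots, so no weight can be lifted off the post; there are 8 mm between the top of the small weight and the head.
- small_weight_centre (a point): Centre (half-way up) of the small 100 g weight, the top one: a brass disc 34 mm in diameter and 14 mm thick with a slot 10 mm wide from its centre out to the rim (round end 5 mm beyond the centre). z is the disc's axis; the slot opens along the disc's own -x direction, so to free it the disc must travel along its own +x until the post has left the slot (disc centre more than 22 mm from the post's axis).
- middle_weight_centre (a point): Centre (half-way up) of the middle 200 g weight, directly under the small one: the same form, 50 mm in diameter, 14 mm thick, slot 10 mm wide opening along its own -x; it is free when its centre is more than 30 mm from the post's axis, having travelled along its own +x.
- large_weight_centre (a point): Centre (half-way up) of the large 500 g weight at the bottom, which stays on the stand: 70 mm in diameter, 16 mm thick, its top 28 mm above the counter, slot 10 mm wide opening along its own -x.
- scale: The counter scale, fixed: 384 mm deep (its x), 372 mm wide (its y), 139 mm high, origin at the centre of its underside, keypad and displays at its front (-x).
- platter (a point): Centre of the top face of the scale's flat steel platter, 139 mm above the counter; the platter reaches 133 mm from here along its x either way and 181 mm along its y either way; axes as the scale's, -x towards the keypad. Any place on it will do.
- knob_weight_a: Bystander: a brass weight with a knob, 30 mm in diameter and 40 mm high, standing on the counter beyond the stand; origin at the centre of its underside.
- knob_weight_b: Bystander: a smaller knobbed brass weight, 24 mm in diameter and 32 mm high, beside the other; origin at the centre of its underside.
- stamp: Bystander: a rubber stamp, 30 x 52 mm and 78 mm high, on the counter in front of the scale; origin at the centre of its underside.
- mug: Bystander: a spotted mug, 82 mm in diameter and 91 mm high, at the right; origin under its middle.
- parcel: Bystander: a green film-wrapped parcel with black tape, 129 x 247 x 49 mm, lying flat to the right of the scale; origin at the centre of its underside.

How it is judged:
On the way, in this order (a step that is already met when the one before it is completed fails the run):
1. the small weight is off the post while the middle and large weights are still on it (horizontal distance between small_weight_centre and post_head above 0.035 m and horizontal distance between each of middle_weight_centre, large_weight_centre and post_head below 0.02 m), for 0.1 s.
2. the middle weight is off the post too, the large one still on it (horizontal distance between middle_weight_centre and post_head above 0.04 m and horizontal distance between large_weight_centre and post_head below 0.02 m), for 0.1 s.
At the end, for the whole second after the job is handed in: The small and the middle weight lie at rest flat (within 0.1 rad) directly on the platter's top face, their centres within its edges (133 mm and 181 mm from its centre), centre height 7 mm over the platter within 4 mm; the large weight is still flat on the stand, within 20 mm of the post's axis (x of small_weight_centre in the frame of platter between -0.133 and 0.133 m and y of small_weight_centre in the frame of platter between -0.181 and 0.181 m and z of small_weight_centre in the frame of platter between 0.003 and 0.011 m and angle between the z axis of each of small_weight_centre, middle_weight_centre and the z axis of platter, either way round below 0.1 rad and x of middle_weight_centre in the frame of platter between -0.133 and 0.133 m and y of middle_weight_centre in the frame of platter between -0.181 and 0.181 m and z of middle_weight_centre in the frame of platter between 0.003 and 0.011 m and linear speed of each of small_weight, middle_weight below 0.02 m/s and horizontal distance between large_weight_centre and post_head below 0.02 m and height (world z) of large_weight_centre below 0.026 m); the robot touches nothing.
It fails at once if a weight is pressed hard onto the scale (more than 60 N) (contact force between any of small_weight, middle_weight and scale above 60 N).
It fails at once if a weight is let fall: it touches nothing while its underside is more than 15 mm above the platter's level ((contact force between small_weight and anything else below 0.05 N and z of small_weight_centre in the frame of platter above 0.022 m) or (contact force between middle_weight and anything else below 0.05 N and z of middle_weight_centre in the frame of platter above 0.022 m)).
It fails at once if a bystander is shifted by more than 30 mm or tipped over (more than 0.5 rad) (distance of any of knob_weight_a, knob_weight_b, stamp, mug, parcel from where it was at the start of the episode above 0.03 m or angle between any of knob_weight_a, knob_weight_b, stamp, mug's own z axis and vertical above 0.5 rad).
It also fails if it takes over 64 s, if anything falls off the work surface, if the arm or the gripper's body presses on something with over 40 N, if the wrist force passes 120 N, or if a joint passes its speed limit or range.

## Working session

There is one attempt and no reset: what is moved stays moved. The work goes in short steps, Python scripts to look and compute and a tool call to move; the robot and the scene stay as the last step left them, time stands still between calls to the robot, and variables do not carry over. Pictures are saved under pics/ and viewed, and the job is handed in when it is done.

Besides the shell and the picture viewer there is one more tool, called after "Request:" as name(argument=value, ...), one argument or row to a line, values as JSON. carry_out: Moves the arm, as the interface text tells. Shift numbers are shares of 40 mm and turn numbers shares of 4 degrees, none past 1 either way. Its arguments: {"type":"object","properties":{"rows":{"type":"array"}},"required":["rows"]}

```bash
mkdir -p pics; ls
python3 - <<'E'
from plant import *
import cv2
s=state();print(s)
for n in("scene","top"):
    f=grab_frame(n);cv2.imwrite(f"pics/{n}0.png",f);print(n,camera_info(n))
print(tip_extent() if callable(tip_extent) else tip_extent)
E
```

```text
pics
{'time': 0.0, 'joint_pos': array([-1.39200143e+00,  5.33419353e-02,  1.61426055e+00,  2.12274850e-05,
        1.47598062e+00, -1.19032941e-01]), 'joint_vel': array([-0.00117538, -0.00117295, -0.00013594,  0.00204406, -0.00020113,
        0.00035507]), 'joint_efforts': array([-5.15281699e-04, -3.93682837e+01, -3.70177174e+01, -1.12073419e-04,
        7.12594439e-03, -3.05260073e-06]), 'tool_pos': array([ 0.18330542, -0.59703468,  0.30269209]), 'tool_rot': array([ 0.56913573, -0.56815981,  0.42079183, -0.41977755]), 'contact_force': array([ 0.04229263,  0.30585651, -0.57357383]), 'ft_torque': array([-0.02458417, -0.06859173,  0.00294702]), 'gripper_width': 0.9998520795474628}
scene {'intrinsics': array([[502.34142408,   0.        , 323.06593415],
       [  0.        , 502.34142408, 230.71171167],
       [  0.        ,   0.        ,   1.        ]]), 'xyz': array([-0.11800001,  0.76657201,  0.56470667]), 'rotation': array([ 0.19852169, -0.3018877 ,  0.77836987, -0.51341338])}
top {'intrinsics': array([[551.6198163 ,   0.        , 318.01185483],
       [  0.        , 551.6198163 , 235.51758365],
       [  0.        ,   0.        ,   1.        ]]), 'xyz': array([0.4646426 , 0.00624379, 1.507791  ]), 'rotation': array([ 0.03131593, -0.69592221,  0.71672697, -0.03184388])}
0.0726
```

View pics/scene0.png

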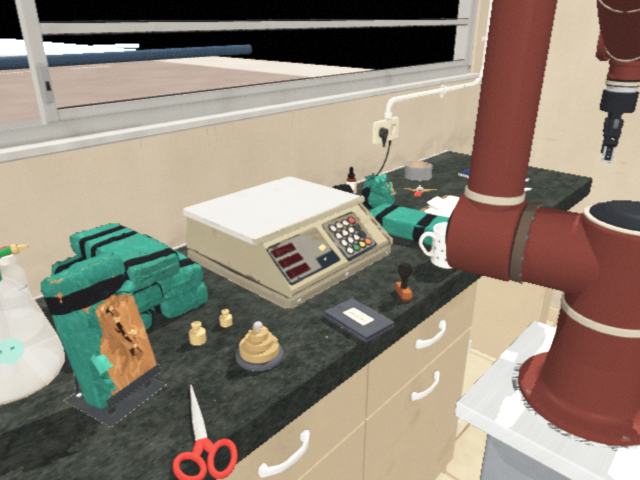

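View pics/top0.png

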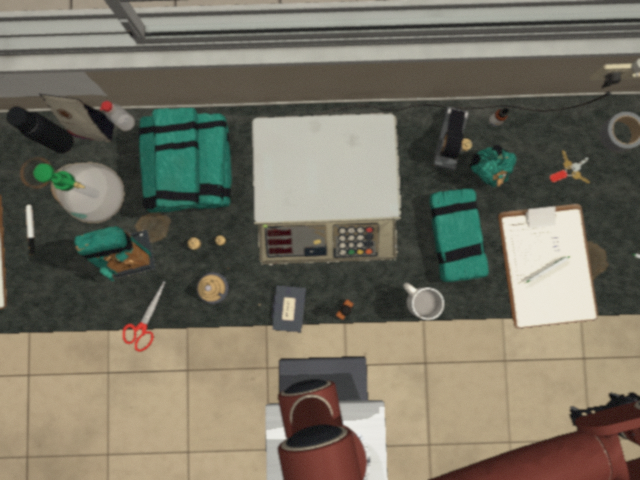

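```bash
cat > h.py <<'E'
import numpy as np,cv2
from plant import *
from scipy.spatial.transform import Rotation as R
def rot(q): return R.from_quat([q[1],q[2],q[3],q[0]])
def ray(n,u,v,z):
    c=camera_info(n);K=c['intrinsics'];d=rot(c['rotation']).apply(np.linalg.solve(K,[u,v,1.]));p=c['xyz'];return p+d*(z-p[2])/d[2]
def proj(n,P):
    c=camera_info(n);q=rot(c['rotation']).inv().apply(np.asarray(P)-c['xyz']);q=c['intrinsics']@q;return q[:2]/q[2]
def crop(n,name,u0,v0,u1,v1,k,f=None):
    f=grab_frame(n) if f is None else f
    cv2.imwrite(f"pics/{name}.png",cv2.resize(f[v0:v1,u0:u1],None,fx=k,fy=k,interpolation=cv2.INTER_CUBIC))
E
python3 - <<'E'
from h import *
print(rot(state()['tool_rot']).as_matrix())
for n in("scene","top"):print(rot(camera_info(n)['rotation']).as_matrix())
E
```

```text
[[ 2.93420273e-01 -3.63178328e-04  9.55983479e-01]
 [-9.55981767e-01  1.81850800e-03  2.93420438e-01]
 [-1.84502755e-03 -9.99998281e-01  1.86395253e-04]]
[[-0.73890592 -0.2661132   0.61903297]
 [-0.67380796  0.29054105 -0.6793885 ]
 [ 0.00093976 -0.91911352 -0.39399169]]
[[-2.94231789e-02 -9.95578000e-01  8.92116749e-02]
 [-9.99566883e-01  2.93564884e-02 -2.05983377e-03]
 [-5.68216311e-04 -8.92336427e-02 -9.96010559e-01]]
```

Run:
```python
from h import *
a=cv2.imread('pics/top0.png');b=cv2.imread('pics/scene0.png')
A=cv2.resize(a[265:313,187:237],None,fx=11,fy=11,interpolation=cv2.INTER_CUBIC);cv2.imwrite('pics/tc.png',A)
B=cv2.resize(b[312:372,225:295],None,fx=9,fy=9,interpolation=cv2.INTER_CUBIC);cv2.imwrite('pics/sc.png',B)
```

```text
(no output)
```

View pics/tc.png

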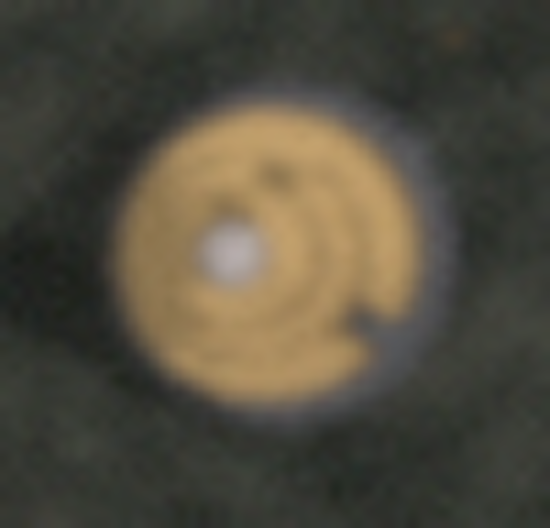

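View pics/sc.png

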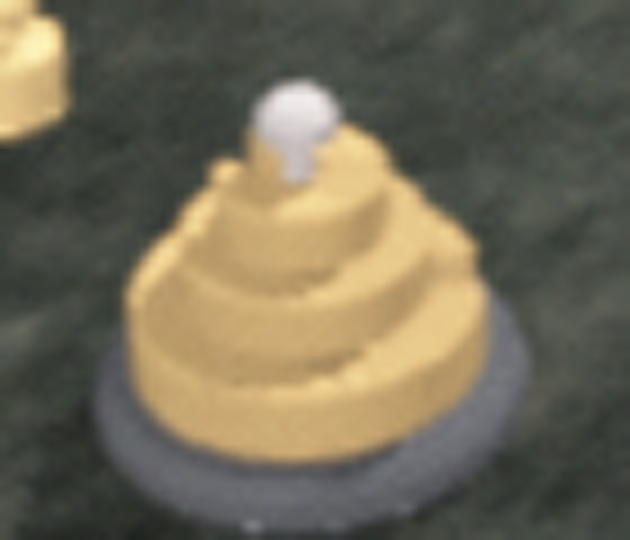

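```bash
cat > ov.py <<'E'
from h import *
def overlay(img,n,box,k,post,discs,out,angs):
    u0,v0,u1,v1=box
    I=cv2.resize(img[v0:v1,u0:u1],None,fx=k,fy=k,interpolation=cv2.INTER_CUBIC)
    def L(P,c):
        q=np.array([((proj(n,p)-[u0,v0]+.5)*k-.5) for p in P]);cv2.polylines(I,[np.round(q*16).astype(int)],False,c,1,cv2.LINE_AA,4)
    t=np.linspace(0,2*np.pi,60)
    for (r,z,c) in discs: L([[post[0]+r*np.cos(a),post[1]+r*np.sin(a),z] for a in t],c)
    for (a,r,z,c) in angs:
        a=np.radians(a);d=np.array([np.cos(a),np.sin(a)]);e=np.array([-d[1],d[0]])*.005
        for s in(-1,1): L([[*(post+s*e),z],[*(post+s*e+d*r),z]],c)
    cv2.imwrite(out,I)
E
python3 - <<'E'
from ov import *
x1=ray('top',187+284.5/11-.5,265+253.5/11-.5,.012);x2=ray('top',187+232.5/11-.5,265+252.5/11-.5,.072)
x3=ray('scene',225+297.5/9-.5,312+118/9-.5,.068)
print(x1,x2,x3)
post=(x1+x2)[:2]/2
D=[(.043,.012,(255,0,0)),(.043,0,(255,0,0)),(.035,.028,(0,255,0)),(.025,.042,(0,0,255)),(.017,.056,(255,255,0)),(.008,.072,(255,0,255)),(.008,.064,(255,0,255))]
overlay(cv2.imread('pics/top0.png'),'top',(187,265,237,313),12,post,D,'pics/o1.png',[])
overlay(cv2.imread('pics/scene0.png'),'scene',(225,312,295,372),9,post,D,'pics/o2.png',[])
E
```

```text
[0.46605099 0.2924238  0.012     ] [0.46658958 0.2931893  0.072     ] [0.4662422  0.29506404 0.068     ]
```

View pics/o1.png

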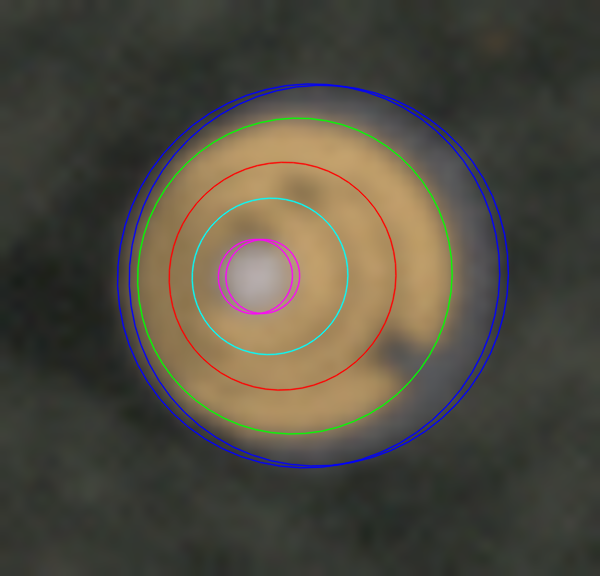

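View pics/o2.png

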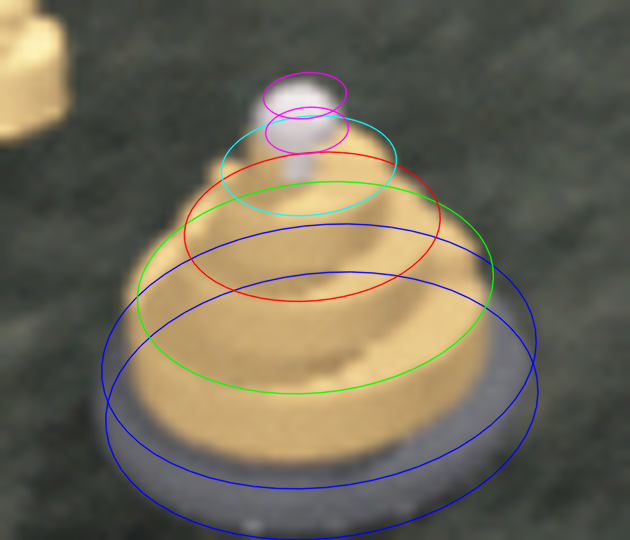

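Run:
```python
from h import *
a=cv2.imread('pics/top0.png');b=cv2.imread('pics/scene0.png')
A=cv2.resize(a[268:308,193:229],None,fx=14,fy=14,interpolation=cv2.INTER_NEAREST)
B=cv2.resize(b[318:350,236:282],None,fx=15,fy=15,interpolation=cv2.INTER_LANCZOS4)
f=lambda I:np.clip((I.astype(float)-60)*1.5,0,255).astype('uint8')
cv2.imwrite('pics/tc2.png',f(A));cv2.imwrite('pics/sc2.png',f(B))
```

```text
(no output)
```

View pics/tc2.png

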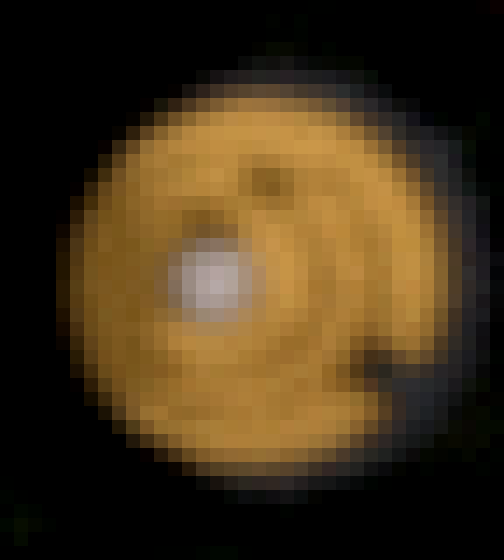

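View pics/sc2.png

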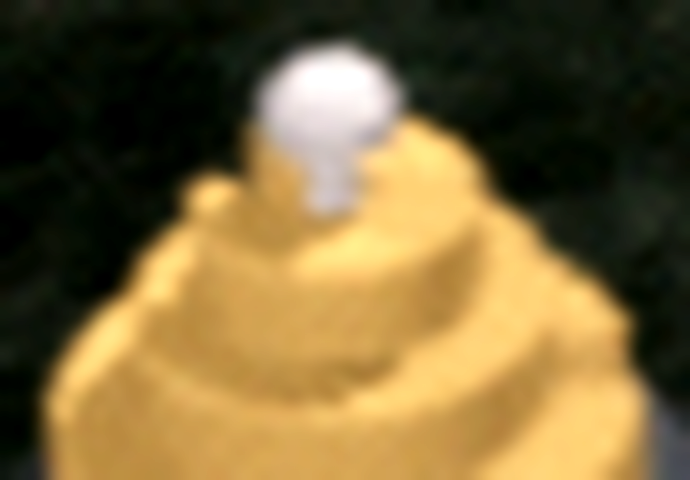

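```bash
cat > fit.py <<'E'
from h import *
from scipy.optimize import minimize
def rays(n,box,ss=3):
    u0,v0,u1,v1=box
    us=u0-.5+(np.arange((u1-u0)*ss)+.5)/ss; vs=v0-.5+(np.arange((v1-v0)*ss)+.5)/ss
    U,V=np.meshgrid(us,vs);c=camera_info(n)
    d=rot(c['rotation']).apply((np.linalg.inv(c['intrinsics'])@np.stack([U.ravel(),V.ravel(),np.ones(U.size)])).T)
    return c['xyz'],d,U.shape
ZS=np.arange(.074,-.0001,-.001)
def label(o,d,post,ang,offs,off,parts):
    # returns material label & normal approx
    N=len(d);lab=np.zeros(N,int);nor=np.zeros((N,3));act=np.ones(N,bool);prev=np.zeros(N,int)
    nor[:,2]=1
    for i,z in enumerate(ZS):
        zz=z-1e-5
        P=o+d*((zz-o[2])/d[:,2])[:,None];X=P[:,0]-post[0]-off[0];Y=P[:,1]-post[1]-off[1]
        r=np.hypot(X,Y);hit=np.zeros(N,int);n=np.zeros((N,3));n[:,2]=0
        n[:,0]=X/np.maximum(r,1e-6);n[:,1]=Y/np.maximum(r,1e-6)
        top=None
        if zz>.064: hit[r<.008]=2;top=.072
        elif zz>.056: hit[r<.003]=2;top=1
        elif zz>.012:
            k,R_,top=((2,.017,.056) if zz>.042 else (1,.025,.042) if zz>.028 else (0,.035,.028))
            if k in parts:
                a=ang[k];cx=np.cos(a);sx=np.sin(a)   # slot direction
                x=(X*cx+Y*sx)+offs[k];y=-X*sx+Y*cx   # centre displaced opposite to slot by offs
                inslot=((x>0)&(abs(y)<.005))|(np.hypot(x,y)<.005)
                rr=np.hypot(x,y)
                hit[(rr<R_)&~inslot]=1
                near=(abs(y)<.0075)&(x>-.0075)&(hit==1)&(rr<R_-.0012)
                sg=-np.sign(y);n[near,0]=(-sx*sg)[near];n[near,1]=(cx*sg)[near]
            hit[r<.003]=2
        else: hit[r<.043]=3;top=.012
        h=act&(hit>0)
        if h.any():
            lab[h]=hit[h];nn=n[h]
            if abs(z-top)<6e-4: nn=np.tile([0,0,1.],(h.sum(),1))
            nor[h]=nn
        act&=~h
    return lab,nor
def feats(lab,nor,shape,ss=3):
    F=[lab==0,lab==2,(lab==2)*nor[:,2],lab==3,(lab==3)*nor[:,2],lab==1]+[(lab==1)*nor[:,i] for i in range(3)]
    F=[cv2.resize(np.asarray(f,float).reshape(shape),(shape[1]//ss,shape[0]//ss),interpolation=cv2.INTER_AREA).ravel() for f in F]
    return np.stack(F,1)
def cost(p,data,post,parts,full=False):
    tot=0;outs=[]
    for j,(o,d,sh,img) in enumerate(data):
        lab,nor=label(o,d,post,np.asarray(p[:3]),p[3:6],p[6+2*j:8+2*j],parts)
        F=feats(lab,nor,sh);Y=img.reshape(-1,3).astype(float)
        W=np.linalg.lstsq(F,Y,rcond=None)[0];res=Y-F@W
        tot+=np.mean(np.minimum(np.abs(res),40)**2);outs.append((F@W).reshape(img.shape))
    return (tot,outs) if full else tot
E
cat > run1.py <<'E'
from fit import *
post=np.array([.4663,.2935]);data=[]
for n,f,box in(('top','pics/top0.png',(193,268,232,308)),('scene','pics/scene0.png',(232,316,288,374))):
    im=cv2.imread(f);o,d,sh=rays(n,box);data.append((o,d,sh,im[box[1]:box[3],box[0]:box[2]]))
best=None
base=[np.radians(-145),np.radians(-12),np.radians(30),0,0,0,0,0,0,0]
p=np.array(base)
def coord(p,it):
    steps=[.1,.1,.1]+[.002]*3+[.0015]*4
    for k in range(it):
        for i in [6,7,8,9,2,1,0,5,4,3]:
            best=cost(p,data,post,(0,1,2));
            for s in(-1,1):
                while 1:
                    q=p.copy();q[i]+=s*steps[i]/1.6**k
                    if 3<=i<6 and not -.0005<=q[i]<=.0025*0+.002 and abs(q[i])>.002: break
                    c=cost(q,data,post,(0,1,2))
                    if c<best-1e-6: p,best=q,c
                    else: break
        print(k,best,np.degrees(p[:3]).round(1),(p[3:]*1000).round(2),flush=True)
    return p
# scans
for i,g in((2,range(-180,180,20)),(1,range(-180,180,20)),):
    r=[]
    for a in g:
        q=p.copy();q[i]=np.radians(a);r.append(round(cost(q,data,post,(0,1,2)),1))
    print(i,list(zip(g,r)))
p=coord(p,5)
t,outs=cost(p,data,post,(0,1,2),True)
cv2.imwrite('pics/r.png',np.hstack([cv2.resize(np.vstack([x,np.clip(y,0,255).astype('uint8')]),(300,600),interpolation=cv2.INTER_CUBIC) for x,y in((data[j][3],outs[j]) for j in(0,1))]))
E
time python3 run1.py
```

```text
2 [(-180, np.float64(336.7)), (-160, np.float64(334.4)), (-140, np.float64(333.1)), (-120, np.float64(334.7)), (-100, np.float64(336.8)), (-80, np.float64(336.9)), (-60, np.float64(335.0)), (-40, np.float64(335.1)), (-20, np.float64(335.8)), (0, np.float64(336.3)), (20, np.float64(330.2)), (40, np.float64(333.1)), (60, np.float64(332.4)), (80, np.float64(331.6)), (100, np.float64(333.2)), (120, np.float64(335.4)), (140, np.float64(337.0)), (160, np.float64(337.0))]
1 [(-180, np.float64(334.6)), (-160, np.float64(332.8)), (-140, np.float64(342.6)), (-120, np.float64(334.4)), (-100, np.float64(332.3)), (-80, np.float64(331.0)), (-60, np.float64(331.7)), (-40, np.float64(331.6)), (-20, np.float64(331.4)), (0, np.float64(332.2)), (20, np.float64(334.4)), (40, np.float64(332.6)), (60, np.float64(330.6)), (80, np.float64(330.0)), (100, np.float64(330.3)), (120, np.float64(330.8)), (140, np.float64(333.3)), (160, np.float64(334.5))]
0 296.79457136622545 [-127.8  -23.5   18.5] [ 0.   2.   0.   0.  -1.5  1.5  0. ]
1 291.3592640927956 [-127.8  -30.6   15. ] [ 0.    2.    0.   -0.94 -0.56  1.5   0.94]
2 280.81915349324845 [-130.   -32.9   15. ] [ 0.    1.22  0.   -0.35 -1.15  0.91  0.94]
3 280.04767540172367 [-128.7  -34.3   16.4] [ 0.    1.22  0.   -0.35 -1.15  0.91  0.94]
4 279.50477753021505 [-128.7  -34.3   16.4] [ 0.    1.22 -0.31 -0.58 -0.92  0.91  0.94]
real	1m22.258s
user	1m59.806s
sys	0m3.763s
```

View pics/r.png

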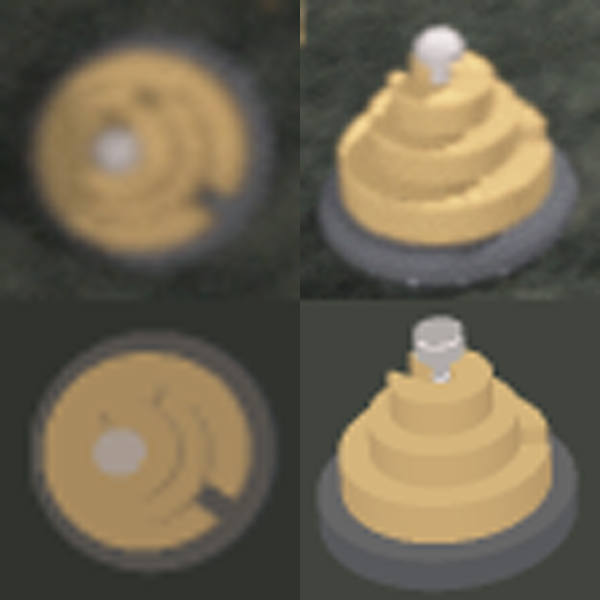

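Run:
```python
from ov import *
off=np.array([-.0006,-.0009]);post=np.array([.4663,.2935])+off
for u,v,zs in((211.8,280.2,(.042,.035,.028)),(207.4,283.1,(.056,.049,.042)),(219.4,294.3,(.028,.02,.012))):
    for z in zs:
        d=ray('top',u,v,z)[:2]-post;print(u,z,np.hypot(*d),np.degrees(np.arctan2(d[1],d[0])))
A=[(20,.017,.056,(255,255,0)),(-15,.025,.042,(0,0,255)),(-128,.035,.028,(0,255,0))]
overlay(cv2.imread('pics/top0.png'),'top',(193,268,232,308),14,post,[(.025,.042,(0,0,255)),(.017,.056,(255,255,0))],'pics/o1b.png',A)
p2=np.array([.4663+.0009,.2935+.0009])
overlay(cv2.imread('pics/scene0.png'),'scene',(232,316,288,366),11,p2,[(.025,.042,(0,0,255)),(.017,.056,(255,255,0)),(.035,.028,(0,255,0))],'pics/o2b.png',A)
```

```text
211.8 0.042 0.02028320306687987 -13.28900733110122
211.8 0.035 0.020114794929331343 -9.49193810142556
211.8 0.028 0.020035986456970318 -5.647948253347754
207.4 0.056 0.013021690551960771 19.165510989957557
207.4 0.049 0.013605066786286521 24.659230497720447
207.4 0.042 0.014302689617952575 29.659597962765464
219.4 0.028 0.028361158414902235 -129.8166668661981
219.4 0.02 0.0273395578531931 -131.88537767531318
219.4 0.012 0.02635633277664752 -134.1115238459366
```

View pics/o1b.png

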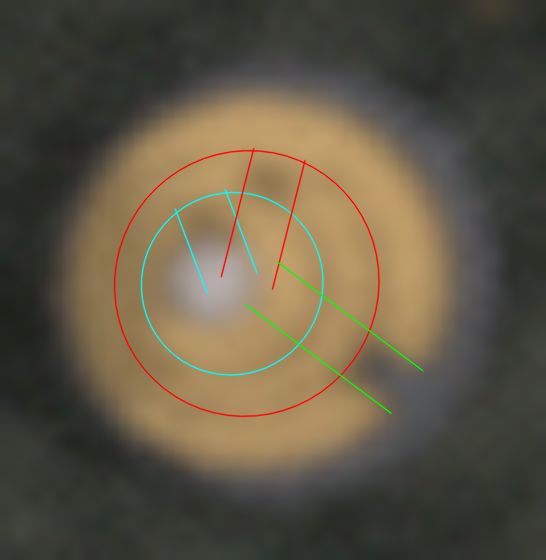

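View pics/o2b.png

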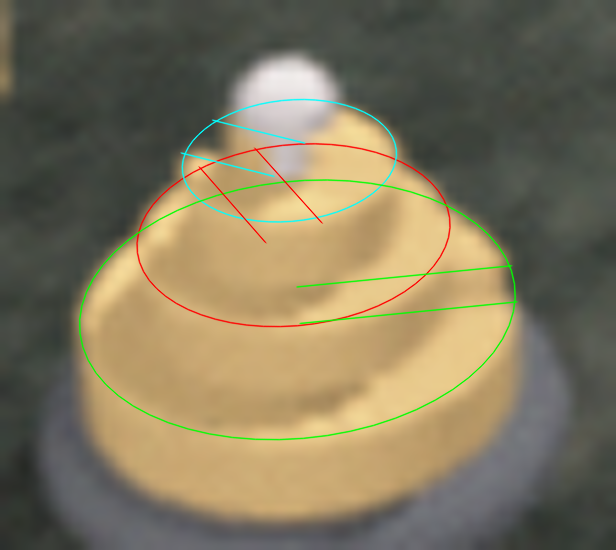

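Run:
```python
from h import *
a=cv2.imread('pics/top0.png')
cv2.imwrite('pics/pl.png',cv2.resize(a[105:270,240:410],None,fx=3.5,fy=3.5,interpolation=cv2.INTER_CUBIC))
for n,u,v in(('top',252,117),('top',398,114),('top',400,220),('top',254,222),('scene',186,211),('scene',286,178),('scene',365,214),('scene',250,250)):print(n,ray(n,u,v,.139))
```

```text
top [0.89434556 0.16214342 0.139     ]
top [ 0.89116627 -0.20889414  0.139     ]
top [ 0.62010113 -0.20240208  0.139     ]
top [0.62582868 0.16218341 0.139     ]
scene [0.8697649 0.1640665 0.139    ]
scene [ 0.88538442 -0.1777086   0.139     ]
scene [ 0.54539842 -0.10666785  0.139     ]
scene [0.59209655 0.20127531 0.139     ]
```

View pics/pl.png

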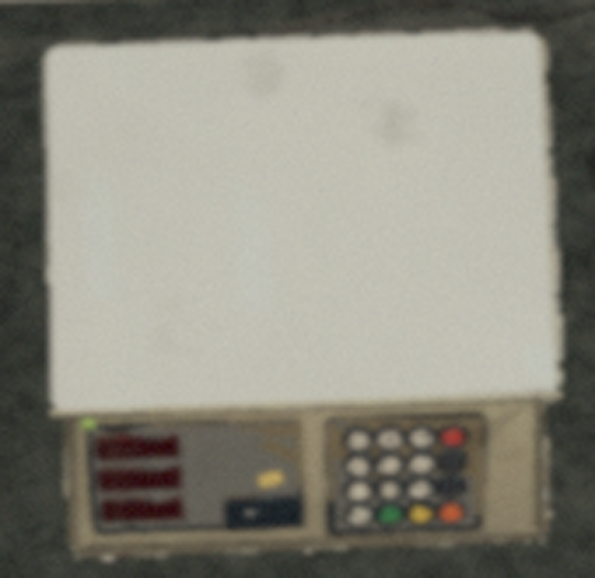

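Request:
carry_out(
  rows=[
    [[0,0,0,0.62,0.78,0,85],[0,0,0,0.62,0.78,0,85],[0,0,0,0.62,0.78,0,85],[0,0,0,0.62,0.78,0,85],[0,0,0,0.62,0.78,0,85]],
  ],
)

```text
time: 0.6
tool_pos: [0.308, -0.4399, 0.3033]
tool_rot: [0.569, -0.568, 0.421, -0.42]
contact_force: [0.8, 0.2, -0.4]
gripper_width: 0.997
```

Request:
carry_out(
  rows=[
    [[0,0,0,0.62,0.8,0,85],[0,0,0,0.62,0.8,0,85],[0,0,0,0.62,0.8,0,85],[0,0,0,0.62,0.8,0,85],[0,0,0,0.62,0.8,0,85]],
  ],
)

```text
time: 1.1
tool_pos: [0.432, -0.2798, 0.3035]
tool_rot: [0.569, -0.569, 0.421, -0.42]
contact_force: [0.7, -0.5, -0.8]
gripper_width: 0.995
```

Request:
carry_out(
  rows=[
    [[0,0,0,0.2,1,0,85],[0,0,0,0.2,1,0,85],[0,0,0,0.1,1,0,85],[0,0,0,0,1,0,85],[0,0,0,0,1,0,85]],
  ],
)

```text
time: 1.6
tool_pos: [0.451, -0.0798, 0.3034]
tool_rot: [-0.569, 0.569, -0.421, 0.42]
contact_force: [0.5, -0.6, -0.5]
gripper_width: 0.995
```

Request:
carry_out(
  rows=[
    [[0,0,0,0,1,0,85],[0,0,0,0,1,0,85],[0,0,0,0,1,0,85],[0,0,0,0,1,0,85],[0,0,0,0,1,0,85]],
  ],
)

```text
time: 2.1
tool_pos: [0.4508, 0.1201, 0.3035]
tool_rot: [-0.569, 0.569, -0.42, 0.42]
contact_force: [0.3, -0.2, 0.1]
gripper_width: 0.996
```

Request:
carry_out(
  rows=[
    [[0,0,0.15,0.08,0.87,-0.4,75],[0,0,0.15,0.08,0.87,-0.4,65],[0,0,0.15,0.08,0.87,-0.4,60],[0,0,0.15,0.08,0.87,-0.4,56],[0,0,0.15,0.08,0.87,-0.4,56]],
  ],
)

```text
time: 2.6
tool_pos: [0.467, 0.2939, 0.2228]
tool_rot: [-0.579, 0.58, -0.405, 0.405]
contact_force: [0.6, 0.4, 0.3]
gripper_width: 0.654
```

```bash
cat > look.py <<'E'
import sys
from h import *
tag=sys.argv[1]
a=grab_frame('top');b=grab_frame('scene')
p=proj('top',[.466,.294,.1]).astype(int);q=proj('scene',[.466,.294,.08]).astype(int)
A=cv2.resize(a[p[1]-38:p[1]+38,p[0]-38:p[0]+38],(500,500),interpolation=cv2.INTER_CUBIC)
B=cv2.resize(b[q[1]-60:q[1]+60,q[0]-70:q[0]+70],(583,500),interpolation=cv2.INTER_CUBIC)
cv2.imwrite(f'pics/l{tag}.png',cv2.resize(np.hstack([A,B]),(800,369)))
cv2.imwrite(f'pics/ls{tag}.png',B);cv2.imwrite(f'pics/ft{tag}.png',a);cv2.imwrite(f'pics/fs{tag}.png',b)
s=state();M=rot(s['tool_rot']).as_matrix();print(s['time'],s['tool_pos'],'yaw',np.degrees(np.arctan2(M[1,0],M[0,0])),M[:,1],s['contact_force'],s['gripper_width']*85.4,s['joint_pos'])
E
python3 look.py 1
```

```text
2.7 [0.46567157 0.29481417 0.22028921] yaw -69.71360309256885 [-0.00560053 -0.00148894 -0.99998321] [-1.20817847 -1.37208836 -0.56800127] 56.19915630854935 [ 4.28991592e-01 -5.38267522e-02  1.86228046e+00  1.00238444e-03
  1.33885146e+00  1.64548872e+00]
```

View pics/l1.png

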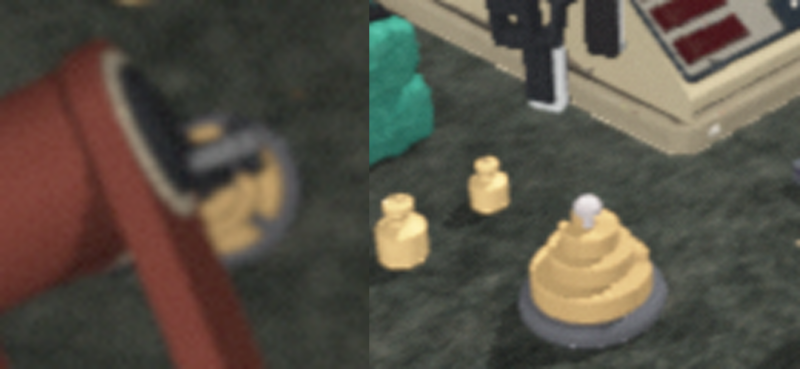

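Run:
```python
from h import *
b=cv2.imread('pics/fs1.png')
s=state();M=rot(s['tool_rot']).as_matrix();t=s['tool_pos']
box=(190,180,310,270);k=6
I=cv2.resize(b[box[1]:box[3],box[0]:box[2]],None,fx=k,fy=k,interpolation=cv2.INTER_CUBIC)
for ext,c in((.0726,(0,0,255)),(.066,(0,255,0)),(.06,(255,0,0))):
  for sx in(-1,1):
    for sz in(-1,1):
      P=t+M@np.array([sx*.0281,ext,sz*.011]);q=(proj('scene',P)-box[:2]+.5)*k-.5
      cv2.circle(I,tuple(q.astype(int)),3,c,-1)
cv2.imwrite('pics/tip.png',I)
```

```text
(no output)
```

View pics/tip.png

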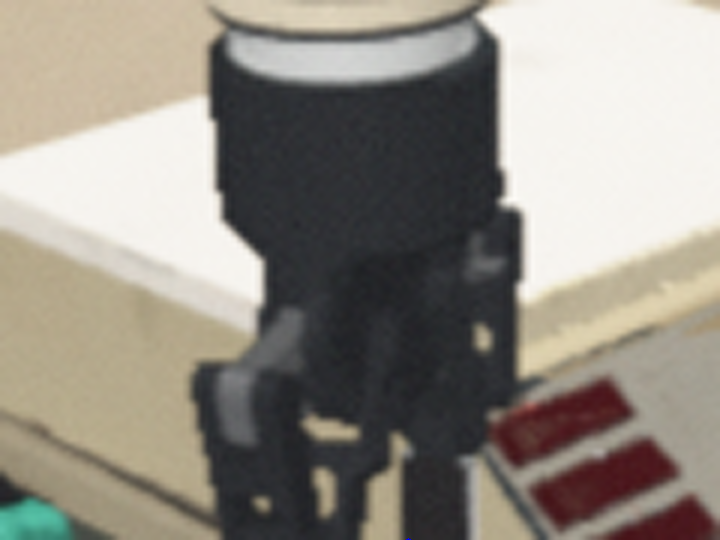

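```bash
cat > tip.py <<'E'
import sys
from h import *
b=cv2.imread(sys.argv[1]);w=float(sys.argv[2])
s=state();M=rot(s['tool_rot']).as_matrix();t=s['tool_pos']
c=proj('scene',t+M[:,1]*.06).astype(int)
box=(c[0]-45,c[1]-40,c[0]+45,c[1]+50);k=6.6
I=cv2.resize(b[box[1]:box[3],box[0]:box[2]],None,fx=k,fy=k,interpolation=cv2.INTER_CUBIC)
for ext,c in((.0726,(0,0,255)),(.066,(0,255,0)),(.06,(255,0,0))):
  for sx in(-1,1):
    for sz in(-1,1):
      P=t+M@np.array([sx*w/2,ext,sz*.011]);q=(proj('scene',P)-box[:2]+.5)*k-.5
      cv2.circle(I,tuple(q.astype(int)),3,c,-1)
cv2.imwrite(sys.argv[3],I)
E
python3 tip.py pics/fs1.png .0562 pics/tip2.png
```

```text
(no output)
```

View pics/tip2.png

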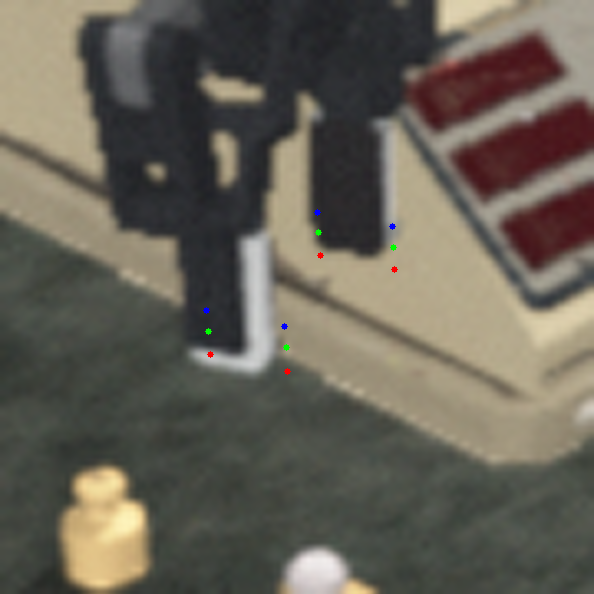

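Request:
carry_out(
  rows=[
    [[0,0,0,0.02,-0.03,-0.7,56],[0,0,0,0,0,-0.7,56],[0,0,0,0,0,-0.6,56],[0,0,0,0,0,-0.4,56],[0,0,0,0,0,0,56]],
  ],
)

```text
time: 3.2
tool_pos: [0.4666, 0.2902, 0.1252]
tool_rot: [-0.578, 0.581, -0.406, 0.404]
contact_force: [0.0, 0.8, 0.0]
gripper_width: 0.657
```

```bash
python3 look.py 2;python3 tip.py pics/fs2.png .0562 pics/tip3.png
```

```text
3.3 [0.46855001 0.29118597 0.12852128] yaw -69.95692647455036 [ 5.18208366e-04  1.40368835e-04 -9.99999856e-01] [ 0.44447781 -0.13241988 -0.43823399] 56.116587823759055 [ 4.21170588e-01  5.56500893e-02  1.92023902e+00 -9.11529267e-05
  1.16517323e+00  1.64218522e+00]
```

View pics/tip3.png

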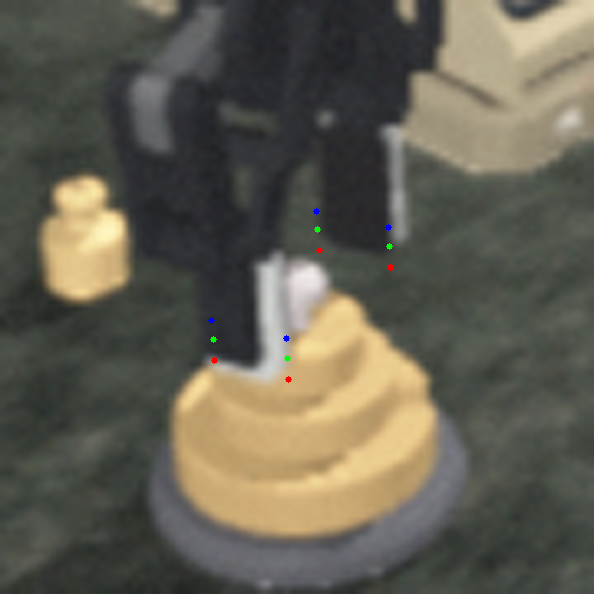

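View pics/l2.png

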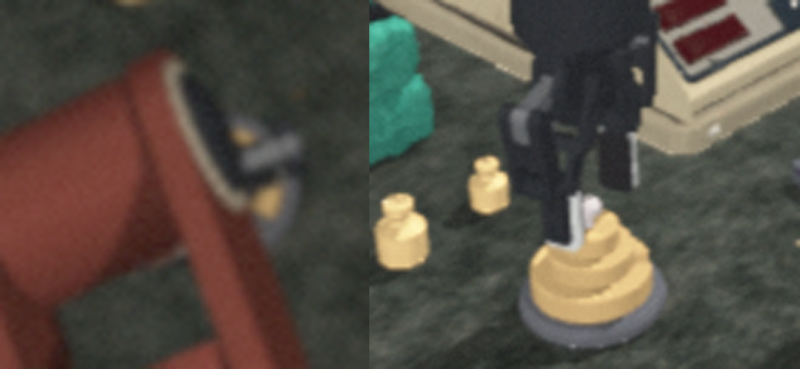

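Request:
carry_out(
  rows=[
    [[0,0,0,0,0,0,56],[0,0,0,0,0,0,56]],
  ],
)

```text
time: 3.5
tool_pos: [0.4691, 0.2917, 0.1297]
tool_rot: [0.58, -0.579, 0.405, -0.406]
contact_force: [0.0, -0.7, 0.4]
gripper_width: 0.656
```

```bash
python3 -c "
from h import *
for i in range(3):
  s=state();print(s['time'],s['tool_pos'],s['joint_vel'].round(3))
"
```

```text
3.5 [0.46914241 0.29169285 0.12965827] [ 0.002  0.003  0.007 -0.001 -0.001  0.   ]
3.5 [0.46914241 0.29169285 0.12965827] [ 0.002  0.003  0.007 -0.001 -0.001  0.   ]
3.5 [0.46914241 0.29169285 0.12965827] [ 0.002  0.003  0.007 -0.001 -0.001  0.   ]
```

Request:
carry_out(
  rows=[
    [[0,0,0,-0.04,0.03,-0.1,56],[0,0,0,-0.03,0.02,-0.1,56],[0,0,0,0,0,-0.1,56],[0,0,0,0,0,0,56],[0,0,0,0,0,0,56]],
  ],
)

```text
time: 4.0
tool_pos: [0.4652, 0.2932, 0.1155]
tool_rot: [-0.579, 0.58, -0.405, 0.405]
contact_force: [1.0, 0.5, 0.2]
gripper_width: 0.654
```

```bash
python3 look.py 3;python3 tip.py pics/fs3.png .0562 pics/tip4.png
```

```text
4.1 [0.46546583 0.29334151 0.11593714] yaw -69.93881931599229 [ 7.83607514e-05  2.08584439e-05 -9.99999997e-01] [ 0.12069333 -0.15817071 -0.43301489] 56.24722477396565 [ 4.27067621e-01  7.08150077e-02  1.92853714e+00 -1.48122911e-05
  1.14216055e+00  1.64773645e+00]
```

View pics/tip4.png

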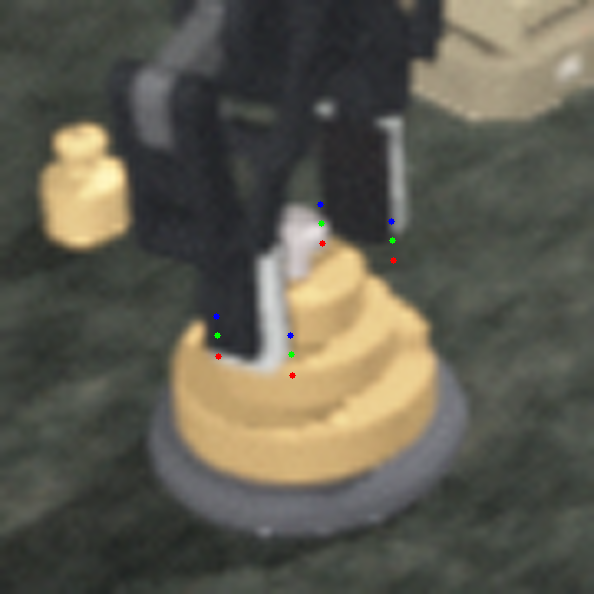

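Request:
carry_out(
  rows=[
    [[0,0,0,0.02,0,0,46],[0,0,0,0,0,0,40],[0,0,0,0,0,0,36],[0,0,0,0,0,0,32],[0,0,0,0,0,0,28]],
  ],
)

```text
time: 4.6
tool_pos: [0.4665, 0.2934, 0.1164]
tool_rot: [0.58, -0.579, 0.405, -0.405]
contact_force: [-1.3, -0.3, 2.7]
gripper_width: 0.367
```

Request:
carry_out(
  rows=[
    [[0,0,0,0,0,0,20],[0,0,0,0,0,0,20]],
  ],
)

```text
time: 4.8
tool_pos: [0.4665, 0.2935, 0.1164]
tool_rot: [0.58, -0.579, 0.405, -0.405]
contact_force: [-0.7, -1.6, 4.2]
gripper_width: 0.366
```

```bash
python3 look.py 4;python3 tip.py pics/fs4.png .034 pics/tip5.png
```

```text
4.9 [0.4664446  0.29344606 0.11639965] yaw -69.93293198271928 [ 6.46216366e-04  2.51504421e-04 -9.99999760e-01] [-0.40941491 -0.60484098  5.37735647] 31.534154502721353 [ 4.26508904e-01  7.18492467e-02  1.92654414e+00 -4.21720155e-05
  1.14250690e+00  1.64708633e+00]
```

View pics/tip5.png

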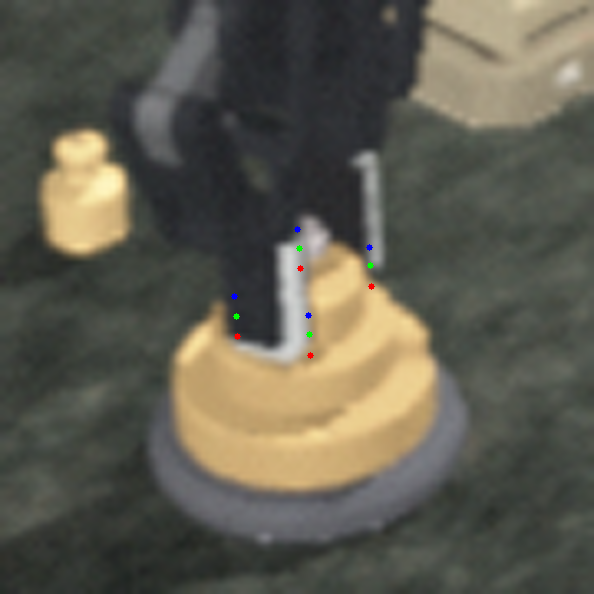

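Request:
carry_out(
  rows=[
    [[0,0,0,0,0,0.04,20],[0,0,0,0,0,0.04,20],[0,0,0,0,0,0,20]],
  ],
)

```text
time: 5.2
tool_pos: [0.4658, 0.2931, 0.1186]
tool_rot: [-0.579, 0.58, -0.405, 0.405]
contact_force: [0.2, 0.2, -0.5]
gripper_width: 0.368
```

Request:
carry_out(
  rows=[
    [[0,0,0,-0.1,-0.035,0,20],[0,0,0,-0.1,-0.035,0,20],[0,0,0,0,0,0,20]],
  ],
)

```text
time: 5.5
tool_pos: [0.4573, 0.2902, 0.1186]
tool_rot: [-0.579, 0.58, -0.405, 0.405]
contact_force: [0.1, -0.5, -1.1]
gripper_width: 0.368
```

```bash
python3 look.py 5
```

```text
5.6 [0.45793376 0.29044242 0.11898105] yaw -69.93296808564502 [-9.80271590e-05 -5.49143184e-05 -9.99999994e-01] [-0.20722102 -0.5195538  -1.595067  ] 31.17050719868709 [ 4.27961692e-01  4.83154411e-02  1.94624250e+00 -1.01786866e-05
  1.14714669e+00  1.64852643e+00]
```

View pics/ls5.png

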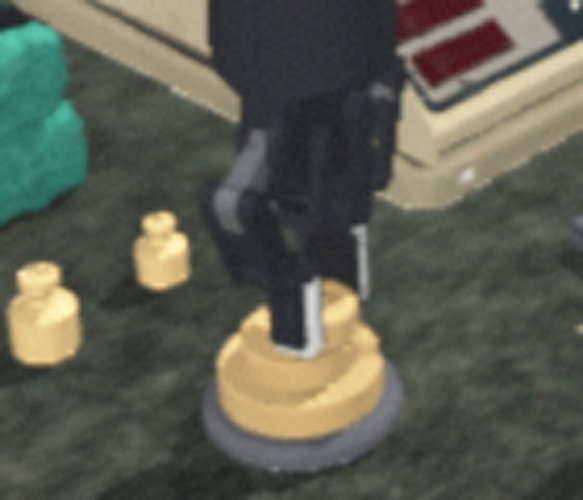

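Request:
carry_out(
  rows=[
    [[0,0,0,-0.13,-0.047,0,20],[0,0,0,-0.13,-0.047,0,20],[0,0,0,-0.13,-0.047,0,20],[0,0,0,0,0,0,20]],
  ],
)

```text
time: 6.0
tool_pos: [0.4416, 0.2846, 0.1188]
tool_rot: [-0.579, 0.58, -0.405, 0.405]
contact_force: [-0.5, 0.5, -1.4]
gripper_width: 0.368
```

Request:
carry_out(
  rows=[
    [[0,0,0,-0.2,-0.073,0,20],[0,0,0,-0.2,-0.073,0,20],[0,0,0,-0.2,-0.073,0,20],[0,0,0,0,0,0,20]],
  ],
)

```text
time: 6.4
tool_pos: [0.4172, 0.2757, 0.1186]
tool_rot: [-0.579, 0.58, -0.405, 0.405]
contact_force: [0.0, 0.3, -1.8]
gripper_width: 0.37
```

```bash
python3 look.py 6
```

```text
6.5 [0.41838251 0.27607323 0.11917588] yaw -69.93087325370834 [ 4.03721701e-04  1.67119064e-04 -9.99999905e-01] [-0.17926464  0.18540804 -0.78253094] 31.72258675094174 [ 4.34708751e-01 -4.95024543e-02  2.04363546e+00 -2.02405034e-05
  1.14702310e+00  1.65524106e+00]
```

View pics/ls6.png

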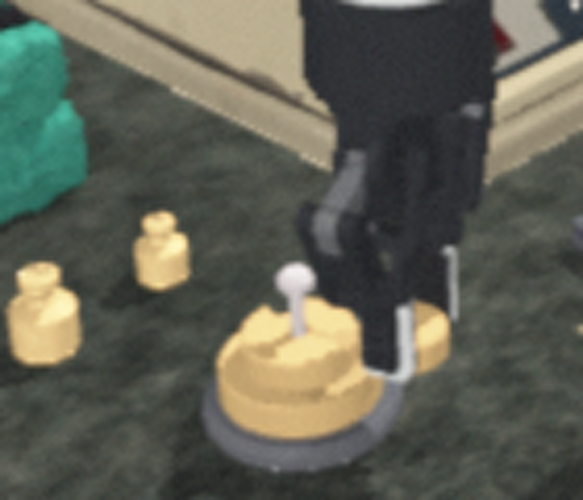

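Request:
carry_out(
  rows=[
    [[0,0,0,-0.2,-0.1,0.5,20],[0,0,0,0,0,0.9,20],[0,0,0,0,0,0.9,20],[0,0,0,0,0,0.9,20],[0,0,0,0,0,0.9,20]],
  ],
)

```text
time: 7.0
tool_pos: [0.4107, 0.2721, 0.2848]
tool_rot: [0.58, -0.579, 0.405, -0.405]
contact_force: [-0.5, 0.9, -1.5]
gripper_width: 0.366
```

Request:
carry_out(
  rows=[
    [[0,0,0,0.4,-0.4,0.4,20],[0,0,0,0.8,-0.6,0,20],[0,0,0,0.8,-0.6,0,20],[0,0,0,0.8,-0.6,0,20],[0,0,0,0.8,-0.6,0,20]],
  ],
)

```text
time: 7.5
tool_pos: [0.556, 0.159, 0.2993]
tool_rot: [0.58, -0.579, 0.405, -0.405]
contact_force: [0.4, -0.1, -0.9]
gripper_width: 0.368
```

Request:
carry_out(
  rows=[
    [[0,0,0,0.8,-0.6,0,20],[0,0,0,0.8,-0.6,0,20],[0,0,0,0.8,-0.6,0,20],[0,0,0,0.6,-0.5,0,20],[0,0,0,0.3,-0.2,0,20]],
  ],
)

```text
time: 8.0
tool_pos: [0.6883, 0.058, 0.2986]
tool_rot: [-0.579, 0.579, -0.406, 0.406]
contact_force: [0.5, 0.2, -0.8]
gripper_width: 0.369
```

```bash
python3 look.py 7
```

```text
8.1 [0.68756661 0.0590426  0.29850743] yaw -70.04072877604743 [-6.34644769e-04  1.06119809e-04 -9.99999793e-01] [-0.74957158  0.99259902 -0.06302543] 31.094932386125635 [-2.20954620e-02  2.06316989e-01  1.45417866e+00  9.24386532e-05
  1.48173384e+00  1.20033753e+00]
```

View pics/fs7.png

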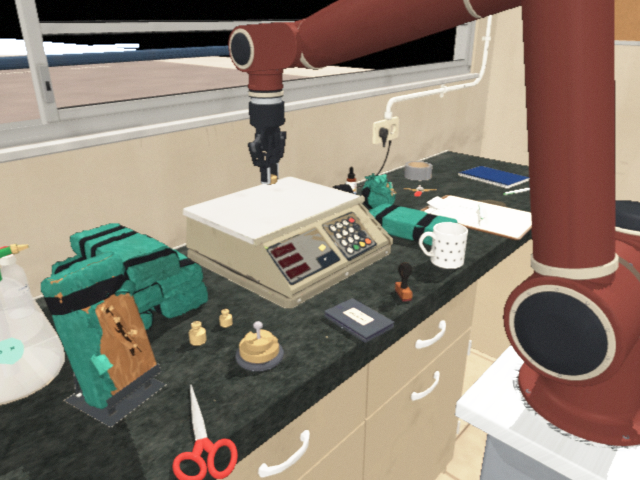

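Request:
carry_out(
  rows=[
    [[0,0,0,0.1,-0.7,0,20],[0,0,0,0.1,-0.8,-0.3,20],[0,0,0,0.1,-0.8,-0.5,20],[0,0,0,0,-0.4,-0.6,20],[0,0,0,0,0,-0.3,20]],
  ],
)

```text
time: 8.6
tool_pos: [0.697, -0.0485, 0.2285]
tool_rot: [-0.579, 0.58, -0.407, 0.404]
contact_force: [-0.7, 0.5, -2.0]
gripper_width: 0.371
```

Request:
carry_out(
  rows=[
    [[0,0,0,0,0,0,20],[0,0,0,0,0,0,20]],
  ],
)

```text
time: 8.8
tool_pos: [0.6985, -0.0462, 0.2318]
tool_rot: [0.58, -0.58, 0.405, -0.405]
contact_force: [1.3, 0.7, -0.6]
gripper_width: 0.368
```

```bash
python3 look.py 8; python3 tip.py pics/fs8.png .034 pics/tip8.png
```

```text
8.9 [ 0.69920925 -0.04648734  0.23313901] yaw -69.84109211174113 [ 2.82811343e-03 -1.64242496e-04 -9.99995987e-01] [ 1.1555629  -0.26559719 -0.80552639] 31.59759508358604 [-1.72569014e-01  2.73429197e-01  1.48626286e+00  3.29866241e-04
  1.37908629e+00  1.04632413e+00]
```

View pics/tip8.png

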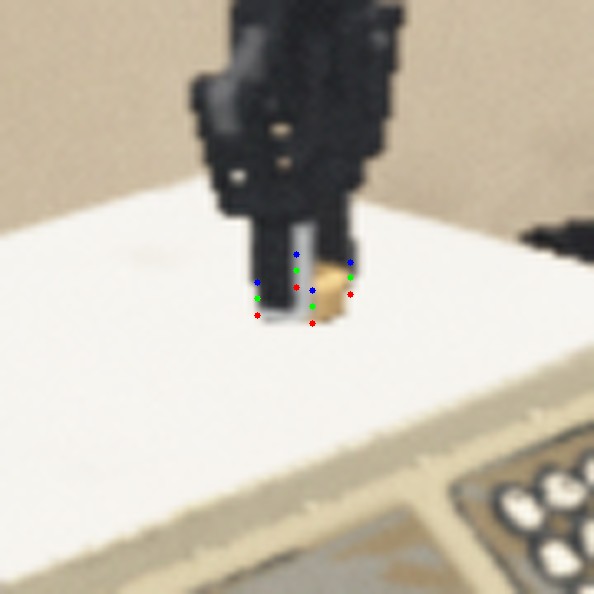

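Request:
carry_out(
  rows=[
    [[0,0,0,0,0,-0.12,20],[0,0,0,0,0,-0.12,20],[0,0,0,0,0,-0.07,20],[0,0,0,0,0,-0.03,20],[0,0,0,0,0,0,20]],
  ],
)

```text
time: 9.4
tool_pos: [0.6984, -0.0479, 0.217]
tool_rot: [-0.579, 0.58, -0.406, 0.405]
contact_force: [-0.2, 0.0, -0.9]
gripper_width: 0.364
```

Request:
carry_out(
  rows=[
    [[0,0,0,0,0,0,20]],
  ],
)

```text
time: 9.5
tool_pos: [0.6986, -0.0479, 0.2175]
tool_rot: [0.579, -0.579, 0.405, -0.405]
contact_force: [0.3, -0.2, -1.2]
gripper_width: 0.369
```

Request:
carry_out(
  rows=[
    [[0,0,0,0,0,-0.04,20],[0,0,0,0,0,-0.03,20],[0,0,0,0,0,0,20]],
  ],
)

```text
time: 9.8
tool_pos: [0.6985, -0.0479, 0.2144]
tool_rot: [-0.579, 0.58, -0.405, 0.405]
contact_force: [0.0, -0.2, -0.4]
gripper_width: 0.364
```

Request:
carry_out(
  rows=[
    [[0,0,0,0,0,-0.025,20],[0,0,0,0,0,0,20]],
  ],
)

```text
time: 10.0
tool_pos: [0.6985, -0.0479, 0.2135]
tool_rot: [-0.579, 0.579, -0.405, 0.405]
contact_force: [-0.1, 0.8, -1.0]
gripper_width: 0.366
```

Request:
carry_out(
  rows=[
    [[0,0,0,0,0,-0.025,20],[0,0,0,0,0,0,20]],
  ],
)

```text
time: 10.2
tool_pos: [0.6987, -0.0479, 0.2132]
tool_rot: [0.58, -0.579, 0.405, -0.405]
contact_force: [-0.4, 0.6, 1.8]
gripper_width: 0.368
```

Request:
carry_out(
  rows=[
    [[0,0,0,0,0,-0.02,20],[0,0,0,0,0,0,20]],
  ],
)

```text
time: 10.4
tool_pos: [0.6988, -0.0479, 0.2132]
tool_rot: [0.58, -0.579, 0.405, -0.406]
contact_force: [-2.3, 1.1, 4.7]
gripper_width: 0.369
```

Request:
carry_out(
  rows=[
    [[0,0,0,0,0,0,34],[0,0,0,0,0,0,40],[0,0,0,0,0,0,50],[0,0,0,0,0,0,56]],
  ],
)

```text
time: 10.8
tool_pos: [0.6985, -0.0479, 0.2114]
tool_rot: [-0.579, 0.58, -0.405, 0.405]
contact_force: [-0.2, 0.4, -0.2]
gripper_width: 0.658
```

Request:
carry_out(
  rows=[
    [[0,0,0,0,0,0.2,56],[0,0,0,0,0,0.5,56],[0,0,0,0,0,0.7,66],[0,0,0,-0.3,0.3,0.7,72],[0,0,0,-0.6,0.7,0.2,75]],
  ],
)

```text
time: 11.3
tool_pos: [0.6644, -0.0093, 0.3092]
tool_rot: [0.58, -0.578, 0.403, -0.409]
contact_force: [0.6, 1.0, 0.5]
gripper_width: 0.879
```

```bash
python3 look.py 9
```

```text
11.4 [ 0.66199974 -0.00553717  0.30775381] yaw -69.7910864808109 [ 4.54248000e-03  5.87452309e-04 -9.99989510e-01] [ 0.19389498 -0.00744406  0.13825563] 74.92257891112192 [-1.21036733e-01  1.34164108e-01  1.51960282e+00  1.13595701e-03
  1.48338745e+00  1.09694859e+00]
```

View pics/fs9.png

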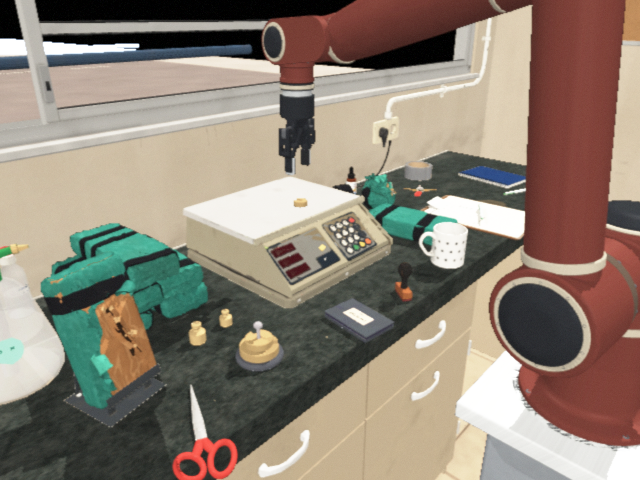

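Run:
```python
from ov import *
a=cv2.imread('pics/ft9.png');b=cv2.imread('pics/fs9.png')
A=[(-13,.025,.042,(0,0,255))]
p1=np.array([.4657,.2926]);p2=np.array([.4672,.2944])
D=[(.025,.042,(0,0,255)),(.035,.028,(0,255,0))]
for im,n,box,p in((a,'top',(193,268,232,308),p1),(b,'scene',(232,316,288,366),p2)):
    overlay(im,n,box,10,p,D,f'pics/m_{n}.png',A)
    overlay(im,n,box,10,p,[],f'pics/n_{n}.png',[])
for n in('top','scene'):
    x=cv2.imread(f'pics/m_{n}.png');y=cv2.imread(f'pics/n_{n}.png');z=np.hstack([x,y]);cv2.imwrite(f'pics/mn_{n}.png',cv2.resize(z,(780,int(z.shape[0]*780/z.shape[1]))))
```

```text
(no output)
```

View pics/mn_top.png

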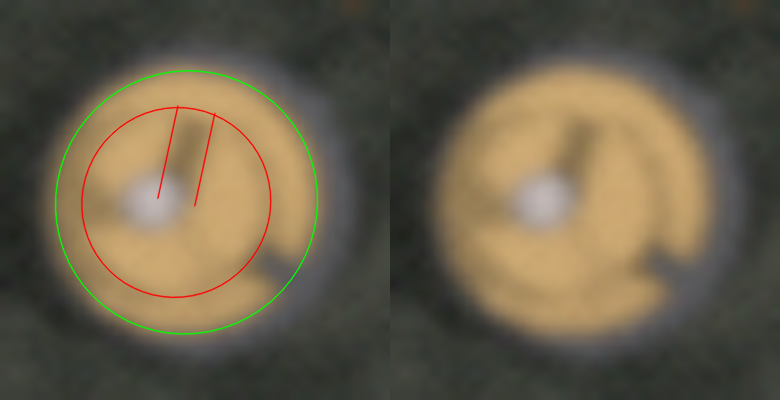

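View pics/mn_scene.png

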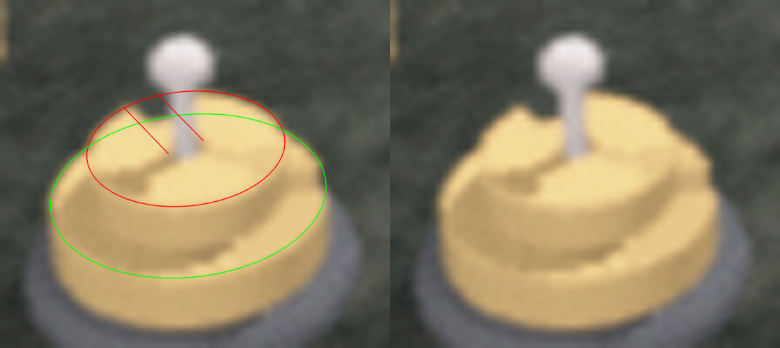

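Request:
carry_out(
  rows=[
    [[0,0,-1,-0.61,0.85,0,72],[0,0,-1,-0.61,0.85,0,72],[0,0,-1,-0.61,0.85,0,72],[0,0,-1,-0.61,0.85,0,72],[0,0,-1,-0.61,0.85,0,72]],
  ],
)

```text
time: 11.9
tool_pos: [0.5397, 0.163, 0.3039]
tool_rot: [-0.499, 0.499, -0.501, 0.501]
contact_force: [0.1, 1.0, -0.6]
gripper_width: 0.842
```

Request:
carry_out(
  rows=[
    [[0,0,-1,-0.61,0.85,0,72],[0,0,-1,-0.61,0.85,-0.2,72],[0,0,-1,-0.5,0.85,-0.5,72],[0,0,-0.8,-0.1,0.6,-0.6,72],[0,0,0,0,0,-0.5,72]],
  ],
)

```text
time: 12.4
tool_pos: [0.4667, 0.2904, 0.2311]
tool_rot: [0.431, -0.43, 0.561, -0.561]
contact_force: [1.0, -0.7, -0.1]
gripper_width: 0.844
```

Request:
carry_out(
  rows=[
    [[0,0,0,0,0,0,72],[0,0,0,0,0,0,72]],
  ],
)

```text
time: 12.6
tool_pos: [0.468, 0.2879, 0.232]
tool_rot: [-0.43, 0.43, -0.562, 0.562]
contact_force: [0.8, -0.1, 1.0]
gripper_width: 0.843
```

```bash
python3 look.py 10
```

```text
12.7 [0.46882997 0.28791386 0.23355746] yaw -105.19008588893668 [ 2.32053411e-03  8.97315386e-04 -9.99996905e-01] [ 0.66112484 -0.44966756 -0.26527461] 72.26025305236516 [ 4.15497289e-01 -7.30346223e-02  1.85742238e+00 -1.18458575e-04
  1.35471961e+00  2.25143736e+00]
```

Request:
carry_out(
  rows=[
    [[0,0,0,-0.06,0.14,-0.7,72],[0,0,0,0,0,-0.8,72],[0,0,0,0,0,-0.7,72],[0,0,0,0,0,-0.4,72],[0,0,0,0,0,-0.2,72]],
  ],
)

```text
time: 13.2
tool_pos: [0.4656, 0.2933, 0.1193]
tool_rot: [0.429, -0.43, 0.562, -0.562]
contact_force: [0.0, 0.2, 0.8]
gripper_width: 0.843
```

Request:
carry_out(
  rows=[
    [[0,0,0,0,0,0,70],[0,0,0,0,0,0,70]],
  ],
)

```text
time: 13.4
tool_pos: [0.4665, 0.2941, 0.1215]
tool_rot: [-0.431, 0.429, -0.561, 0.562]
contact_force: [0.1, 0.1, 0.6]
gripper_width: 0.82
```

Down 20 mm to about 0.1015.

Request:
carry_out(
  rows=[
    [[0,0,0,0,-0.01,-0.2,66],[0,0,0,0,0,-0.2,62],[0,0,0,0,0,-0.08,62],[0,0,0,0,0,0,62],[0,0,0,0,0,0,62]],
  ],
)

```text
time: 13.9
tool_pos: [0.4653, 0.2933, 0.1006]
tool_rot: [0.43, -0.43, 0.562, -0.561]
contact_force: [0.2, 0.7, 0.5]
gripper_width: 0.727
```

```bash
python3 look.py 11;python3 tip.py pics/fs11.png .062 pics/tip11.png
```

```text
14.0 [0.46554058 0.29341032 0.10093437] yaw -105.13741407181661 [ 4.08989138e-04  1.91029387e-04 -9.99999898e-01] [-0.54057116  0.50008902  0.23824547] 61.92817956650739 [4.27118907e-01 9.36442161e-02 1.93354816e+00 4.95185024e-06
 1.11394889e+00 2.26211082e+00]
```

View pics/tip11.png

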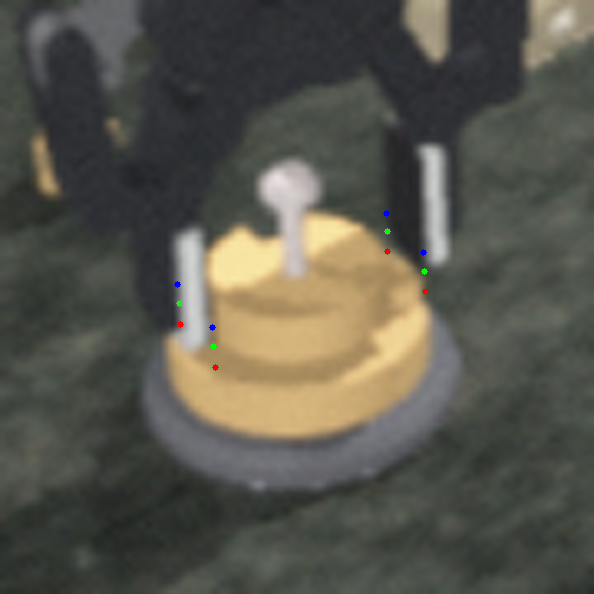

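Request:
carry_out(
  rows=[
    [[0,0,0,0.02,0,0,56],[0,0,0,0,0,0,52],[0,0,0,0,0,0,47],[0,0,0,0,0,0,42],[0,0,0,0,0,0,36]],
  ],
)

```text
time: 14.5
tool_pos: [0.4667, 0.2936, 0.1017]
tool_rot: [-0.43, 0.429, -0.561, 0.562]
contact_force: [-2.0, -0.3, 5.5]
gripper_width: 0.555
```

Request:
carry_out(
  rows=[
    [[0,0,0,0,0,0,36],[0,0,0,0,0,0,36]],
  ],
)

```text
time: 14.7
tool_pos: [0.4667, 0.2936, 0.1016]
tool_rot: [-0.43, 0.429, -0.561, 0.562]
contact_force: [-1.9, 0.2, 5.5]
gripper_width: 0.558
```

Request:
carry_out(
  rows=[
    [[0,0,0,0,0,0.04,36],[0,0,0,0,0,0.04,36],[0,0,0,0,0,0,36]],
  ],
)

```text
time: 15.0
tool_pos: [0.4657, 0.2931, 0.1033]
tool_rot: [0.429, -0.43, 0.562, -0.561]
contact_force: [0.2, -1.0, -1.8]
gripper_width: 0.554
```

```bash
python3 look.py 12;python3 tip.py pics/fs12.png .050 pics/tip12.png
```

```text
15.1 [0.46579175 0.29307418 0.10332149] yaw -105.13845343256813 [-9.81590407e-04 -5.64525847e-04 -9.99999359e-01] [-1.20871455 -0.05673984 -1.06567896] 47.19556534562673 [ 4.26409732e-01  9.07591531e-02  1.93194048e+00 -1.19969734e-04
  1.12002020e+00  2.26147456e+00]
```

View pics/tip12.png

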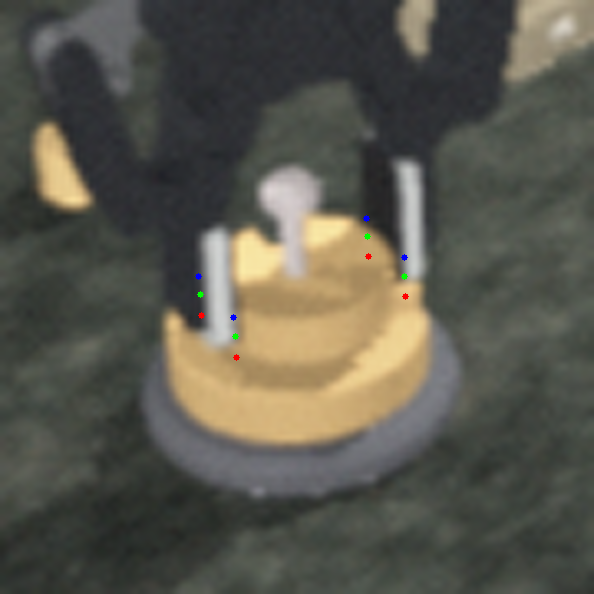

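Request:
carry_out(
  rows=[
    [[0,0,0,-0.1,0.026,0.02,36],[0,0,0,-0.1,0.026,0,36],[0,0,0,0,0,0,36]],
  ],
)

```text
time: 15.4
tool_pos: [0.4576, 0.2957, 0.1046]
tool_rot: [0.43, -0.43, 0.562, -0.561]
contact_force: [0.1, 0.9, -2.2]
gripper_width: 0.555
```

Request:
carry_out(
  rows=[
    [[0,0,0,-0.12,0.032,0,36],[0,0,0,-0.12,0.032,0,36],[0,0,0,0,0,0,36]],
  ],
)

```text
time: 15.7
tool_pos: [0.4482, 0.2987, 0.1051]
tool_rot: [0.43, -0.429, 0.562, -0.561]
contact_force: [-0.7, 3.7, -1.2]
gripper_width: 0.551
```

```bash
python3 look.py 13
```

```text
15.8 [0.44834165 0.29866196 0.10508816] yaw -105.12261792581968 [-9.16700177e-05  1.54124241e-03 -9.99998808e-01] [-0.88759999  4.60647965 -0.35624498] 47.45904253818645 [4.48914133e-01 6.09420777e-02 1.96017396e+00 1.58692748e-03
 1.11989082e+00 2.28295844e+00]
```

View pics/ls13.png

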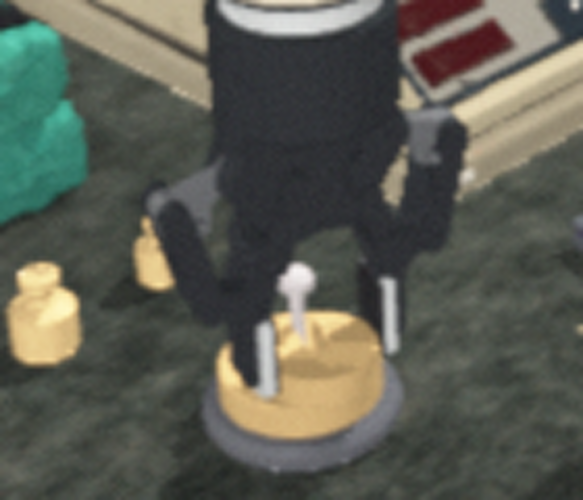

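Request:
carry_out(
  rows=[
    [[0,0,0,0,0.025,0,36],[0,0,0,-0.1,0.038,0,36],[0,0,0,-0.1,0.038,0,36],[0,0,0,0,0,0,36]],
  ],
)

```text
time: 16.2
tool_pos: [0.4395, 0.3016, 0.1039]
tool_rot: [0.429, -0.431, 0.561, -0.561]
contact_force: [0.6, -0.3, -1.4]
gripper_width: 0.555
```

Request:
carry_out(
  rows=[
    [[0,0,0,-0.12,0.045,0,36],[0,0,0,-0.12,0.045,0,36],[0,0,0,0,0,0,36]],
  ],
)

```text
time: 16.5
tool_pos: [0.4301, 0.3056, 0.1044]
tool_rot: [0.43, -0.43, 0.561, -0.561]
contact_force: [-0.3, 0.3, -2.2]
gripper_width: 0.553
```

Request:
carry_out(
  rows=[
    [[0,0,0,-0.2,0.06,0,36],[0,0,0,-0.2,0.06,0,36],[0,0,0,-0.2,0.06,0,36],[0,0,0,0,0,0,36]],
  ],
)

```text
time: 16.9
tool_pos: [0.4056, 0.313, 0.1044]
tool_rot: [0.43, -0.43, 0.561, -0.561]
contact_force: [0.6, -0.4, -1.8]
gripper_width: 0.552
```

```bash
python3 look.py 14
```

```text
17.0 [0.4067051  0.31295355 0.10474449] yaw -105.0985986936669 [ 2.90471864e-04 -2.25472340e-05 -9.99999958e-01] [-0.39764388  0.27259343 -1.64669511] 47.38996064859665 [ 5.10822764e-01  2.53469797e-03  2.02081707e+00 -1.79798052e-04
  1.11799852e+00  2.34521800e+00]
```

View pics/ls14.png

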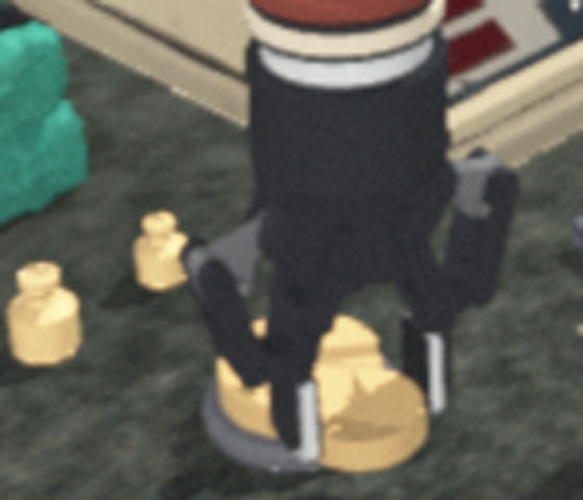

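Request:
carry_out(
  rows=[
    [[0,0,0,-0.1,0.03,0.5,36],[0,0,0,0,0,0.9,36],[0,0,0,0,0,1,36],[0,0,0,0,0,1,36],[0,0,0,0,0,1,36]],
  ],
)

```text
time: 17.5
tool_pos: [0.403, 0.3138, 0.2824]
tool_rot: [-0.43, 0.43, -0.562, 0.562]
contact_force: [1.0, -0.8, -1.6]
gripper_width: 0.552
```

Request:
carry_out(
  rows=[
    [[0,0,0,0.5,-0.4,0.4,36],[0,0,0,0.8,-0.65,0,36],[0,0,0,0.8,-0.65,0,36],[0,0,0,0.8,-0.65,0,36],[0,0,0,0.8,-0.65,0,36]],
  ],
)

```text
time: 18.0
tool_pos: [0.5523, 0.1926, 0.2968]
tool_rot: [-0.43, 0.43, -0.561, 0.562]
contact_force: [0.5, -0.1, -1.6]
gripper_width: 0.554
```

Request:
carry_out(
  rows=[
    [[0,0,0,0.8,-0.65,0,36],[0,0,0,0.8,-0.65,0,36],[0,0,0,0.8,-0.65,0,36],[0,0,0,0.7,-0.6,-0.2,36],[0,0,0,0.4,-0.5,-0.4,36]],
  ],
)

```text
time: 18.5
tool_pos: [0.6937, 0.0699, 0.2741]
tool_rot: [-0.43, 0.428, -0.561, 0.563]
contact_force: [-0.4, 0.1, -1.0]
gripper_width: 0.552
```

Request:
carry_out(
  rows=[
    [[0,0,0,0,0,0,36],[0,0,0,0,0,0,36]],
  ],
)

```text
time: 18.7
tool_pos: [0.6909, 0.0715, 0.2715]
tool_rot: [0.429, -0.43, 0.562, -0.561]
contact_force: [0.4, 0.2, -0.9]
gripper_width: 0.557
```

```bash
python3 look.py 15; python3 tip.py pics/fs15.png .05 pics/tip15.png
```

```text
18.8 [0.69080416 0.07260998 0.27321085] yaw -105.10627943094575 [ 4.58345915e-04  3.45563743e-04 -9.99999835e-01] [ 0.27561511  0.23664663 -1.75330149] 47.59959496862436 [-2.40583204e-03  2.31607997e-01  1.46741170e+00  3.49555566e-04
  1.44211545e+00  1.83200011e+00]
```

View pics/tip15.png

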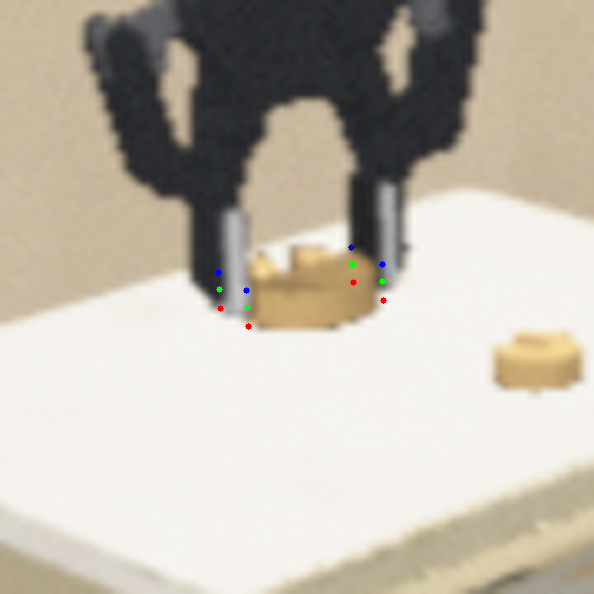

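Request:
carry_out(
  rows=[
    [[0,0,0,0,0,-0.35,36],[0,0,0,0,0,-0.4,36],[0,0,0,0,0,-0.3,36],[0,0,0,0,0,-0.15,36],[0,0,0,0,0,-0.05,36]],
  ],
)

```text
time: 19.3
tool_pos: [0.6901, 0.0722, 0.2205]
tool_rot: [0.429, -0.431, 0.562, -0.561]
contact_force: [0.3, -0.8, -2.4]
gripper_width: 0.559
```

Request:
carry_out(
  rows=[
    [[0,0,0,0,0,0,36],[0,0,0,0,0,0,36]],
  ],
)

```text
time: 19.5
tool_pos: [0.6914, 0.072, 0.2235]
tool_rot: [-0.43, 0.429, -0.561, 0.562]
contact_force: [-0.4, -1.0, -1.6]
gripper_width: 0.552
```

Request:
carry_out(
  rows=[
    [[0,0,0,0,0,-0.1,36],[0,0,0,0,0,-0.07,36],[0,0,0,0,0,-0.03,36],[0,0,0,0,0,0,36],[0,0,0,0,0,0,36]],
  ],
)

```text
time: 20.0
tool_pos: [0.691, 0.072, 0.2147]
tool_rot: [0.43, -0.43, 0.562, -0.561]
contact_force: [-0.2, -0.9, -2.3]
gripper_width: 0.555
```

Request:
carry_out(
  rows=[
    [[0,0,0,0,0,-0.03,36],[0,0,0,0,0,0,36]],
  ],
)

```text
time: 20.2
tool_pos: [0.6909, 0.072, 0.2134]
tool_rot: [0.43, -0.43, 0.562, -0.561]
contact_force: [0.4, 0.0, -2.4]
gripper_width: 0.556
```

Request:
carry_out(
  rows=[
    [[0,0,0,0,0,-0.025,36],[0,0,0,0,0,0,36]],
  ],
)

```text
time: 20.4
tool_pos: [0.691, 0.072, 0.2125]
tool_rot: [-0.43, 0.43, -0.561, 0.562]
contact_force: [-0.8, 0.3, -2.1]
gripper_width: 0.554
```

Request:
carry_out(
  rows=[
    [[0,0,0,0,0,-0.02,36],[0,0,0,0,0,0,36]],
  ],
)

```text
time: 20.6
tool_pos: [0.6911, 0.072, 0.2125]
tool_rot: [-0.43, 0.43, -0.561, 0.562]
contact_force: [-1.1, -0.5, 2.2]
gripper_width: 0.553
```

Contact made; release and retreat.

Request:
carry_out(
  rows=[
    [[0,0,0,0,0,0,50],[0,0,0,0,0,0,56],[0,0,0,0,0,0,64],[0,0,0,0,0,0,70]],
  ],
)

```text
time: 21.0
tool_pos: [0.6911, 0.072, 0.2117]
tool_rot: [-0.43, 0.43, -0.561, 0.562]
contact_force: [0.6, 0.7, 0.2]
gripper_width: 0.818
```

Request:
carry_out(
  rows=[
    [[0,0,0,0,0,0.2,70],[0,0,0,0,0,0.5,70],[0,0,0,0,0,0.7,70],[0,0,0,0,0,0.7,70],[0,0,0,-0.3,0,0.7,70]],
  ],
)

```text
time: 21.5
tool_pos: [0.6794, 0.0719, 0.3254]
tool_rot: [-0.43, 0.429, -0.561, 0.562]
contact_force: [1.1, 0.3, 0.5]
gripper_width: 0.825
```

Request:
carry_out(
  rows=[
    [[0,0,0,-0.9,0,0.3,70],[0,0,0,-0.9,0,0.3,70],[0,0,0,-0.9,0,0,70],[0,0,0,-0.9,0,0,70],[0,0,0,0,0,0,70]],
  ],
)

```text
time: 22.0
tool_pos: [0.5319, 0.0723, 0.3481]
tool_rot: [0.43, -0.43, 0.561, -0.561]
contact_force: [-0.7, -0.7, 0.3]
gripper_width: 0.818
```

```bash
python3 look.py 16
python3 - <<'E'
from h import *
a=cv2.imread('pics/ft16.png');b=cv2.imread('pics/fs16.png')
A=cv2.resize(a[105:305,185:415],(390,339));B=cv2.resize(b[160:380,170:410],(400,367));B=B[:339]
cv2.imwrite('pics/fin.png',np.hstack([A,B]))
E
```

```text
22.1 [0.53485872 0.07202422 0.34869728] yaw -105.13773894157185 [ 2.25631918e-03 -4.39078570e-05 -9.99997454e-01] [0.62698431 0.27975301 0.28843141] 70.02728879028595 [-4.05563048e-03 -1.76213364e-01  1.75767673e+00 -3.47596269e-05
  1.55787281e+00  1.83094509e+00]
```

View pics/fin.png

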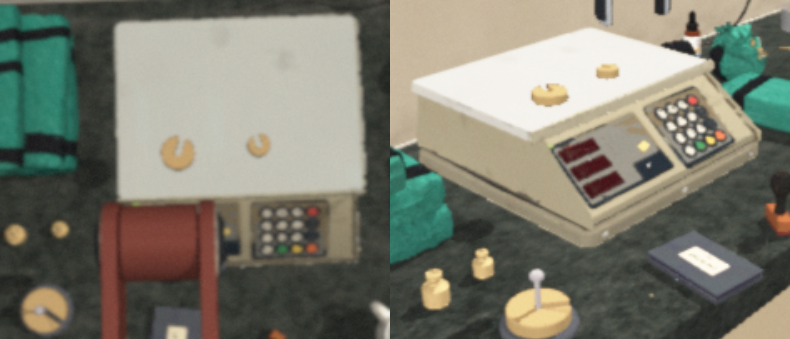

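View pics/fs16.png

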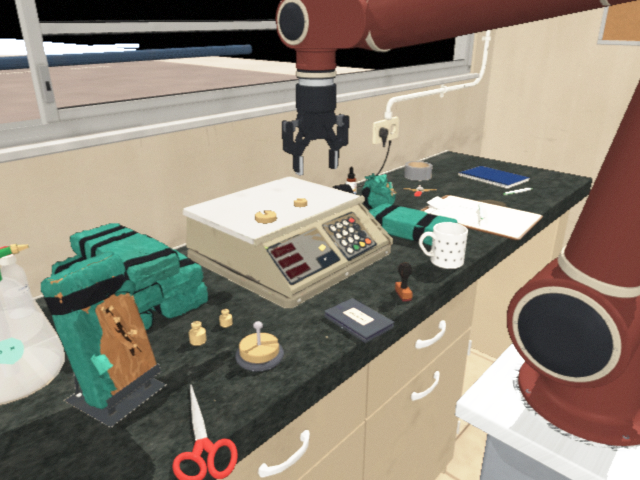

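Both weights lie flat on the platter, at about (178,152) and (258,145) in the top crop. The large weight is on the stand with its slot visible, and the bystanders are unmoved.

```bash
python3 -c "
from plant import *
print(job_done())"
```

```text
the job is handed in; nothing more can be done
None
```

I slid the small weight and then the middle weight off the post through their slots and set both on the scale's platter. I handed the job in at about 22 s of the 64 s allowed; no verdict was reported.

- **Placing:** The small weight is at about (0.699, -0.048) and the middle at about (0.691, 0.072), roughly 120 mm apart and well inside the platter's edges. Both lie flat in the final pictures. The force readings at touch-down were about 5 N for the small weight and 2 N for the middle, and each was released only after contact.
- **Removal:** The middle weight pushed against the post with about 4.6 N part-way out, because the slot direction I had estimated was a few degrees off. I adjusted the sliding direction and it came free. The small weight met no resistance.
- **Final pictures:** The large weight is still on the stand, the bystanders look unmoved by eye, and the gripper is clear of everything.
- **Disagreement:** The two cameras disagreed by about 2 mm on the post's position, and I worked from the average.

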